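# Board on the stage, tweezers poised at the marked gap

## Task

At the battery test bench, set the small board with the single tall connector flat on the stage plate, centred midway between its two stops and square to them, and let go of it. Then pick up the sprung tweezers, squeeze them until each tip stands over its black mark on the gauge bar (a 12 mm gap), and hold that gap steady with the tweezers level and their tips above the board, clear of everything. The program finishes while still holding them like that; leave the other things on the bench alone.

Things in the scene. Friction and masses are not known exactly. Their poses are not given: they have to be found in the camera images.
- piece: Small board to be loaded: green plate 40 x 28 x 4 mm (x, y, z) with one white connector block in its middle, 22 x 12 x 14 mm, top 18 mm above the underside; about 35 g. Origin: centre of the underside; x along the 40 mm side; either way round is the same. Starts flat on the bench between stage and tweezers. (The 70 mm board with two low connectors is a bystander.)
- stage: Fixed aluminium stage plate 120 x 100 x 10 mm (x, y, z), origin: centre of its underside, on the bench, to the left or right. Two dark stops, 8 mm (x) x 44 mm (y), 5 mm above the plate, have inner faces at x = -26 and +26 mm: the board's 40 mm side lies along the stage's x (either way round) with 6 mm left at each end. Short black lines on the plate at x = 0 mark the middle.
- stage_center (a point): Centre of the stage plate's top face, midway between the stops, 10 mm above the bench: where the underside of the board has its centre when it is seated. Axes as the stage.
- rest: Fixed black tweezers rest: base plate 210 x 44 x 4 mm with two blocks 44 mm wide (y), 24 mm high, under the bow (x -123 to -78 mm) and under the gauge bar (x 59 to 73 mm); between them only the 4 mm base lies below the tweezers. Origin: on the bench under the tweezers' origin; the tweezers start with the same axes, their origin 24 mm above.
- tweezers: Sprung steel tweezers 195 mm long, lying flat on the rest, about 95 g. x points from the black bow block (44 mm wide, 20 mm high, x -120 to -86 mm) to the tips (x = +75 mm), z up. Origin: on the mid line, at the underside, between the middles of the two rubber finger pads; balance point within 25 mm of it. A flat spine 7 mm wide, 4 mm thick runs on the mid line below the arms.
- pads (a point): Point on the tweezers midway between the two rubber finger pads, 11 mm above the tweezers' origin: squeeze here, along y. Pads are 30 mm long (x), 14 mm high (from 4 to 18 mm above the origin); 53.5 mm over their outsides when open, 37.5 mm at the marked gap. The spring pushes each pad out with about 4 N open, 8 N at the marked gap, 10 N shut; let go, they spring open.
- gauge (a point): Centre of the top of the white gauge bar fixed to the tweezers' spine just under the tips, 66 mm ahead (x) of the tweezers' origin: 16 mm (x) x 56 mm (y), 3 mm thick. Two black marks on it, each 5 mm wide, centred at y = -7.8 and +7.8 mm, show where the 3.5 mm wide tips stand at the marked gap.
- tip_mid (a point): Point fixed to the tweezers midway between the tips, 75 mm ahead (x) of the tweezers' origin and 8 mm above it.
- tip_left (a point): Inner face of the left (+y) tip at its end. At rest the tips are 40 mm apart.
- tip_right (a point): Inner face of the right (-y) tip at its end. Distance tip_left to tip_right = the tip gap.
- jaw_left (a joint): Angle of the left tweezer arm (rad) about its hinge in the bow, 100 mm behind the pads and 175 mm behind the tips: 0 = fully open (gap 40 mm), grows as squeezed, 0.08 = marked gap (12 mm), 0.112 = shut stop. The right arm mirrors it. Gap in mm = 12 + 350 * (0.08 - angle); pad distance in mm = 37.5 + 200 * (0.08 - angle).
- long_board: Bystander: longer green board 70 x 30 x 4 mm with two low white connectors (11 mm high in all), origin under its centre. Not to be moved.
- driver: Bystander: screwdriver, 170 mm, lying near the robot, under 40 mm high. Not to be moved.
- mouse: Bystander: black computer mouse, about 105 x 60 x 36 mm. Not to be moved.
- meter: Bystander: orange hand multimeter, 170 x 85 x 47 mm, lying flat. Not to be moved.
- spare_cell: Bystander: blue flat battery cell lying on its side, about 100 x 125 x 28 mm. Not to be moved.
- bin: Bystander: open blue bin 140 x 110 x 70 mm. Not to be moved.
- pot: Bystander: white screw jar, 48 mm wide, 60 mm high. Not to be moved.
Not all that is in view belongs to the job. Leave any turquoise look-alike of the tweezers alone.

How it is judged:
By the outcome, as a careful person would: the job done as asked, in the order asked, and still so for the second after the job is handed in, while the arm keeps its last pose, push and grip.
It also fails if it takes over 69 s, if anything falls off the work surface, if the arm or the gripper's body presses on something with over 40 N, if the wrist force passes 120 N, or if a joint passes its speed limit or range.

## Robot

A 6-joint arm with a two-finger parallel gripper is mounted at the origin on the work surface. World frame = base frame: x ahead of the robot, y to its left, z up, the work surface at z = 0. Lengths are in m, angles in degrees, forces in N, time in s.
With the tool pointing down it reaches from about 0.275 to 0.75 m from the base axis. Payload 10.2 kg.
Tool frame: the origin (TCP) lies at the very end of the fingers, on their centre line; the grasp point (between the pads) lies 19 mm behind it; z points along the fingers, y is the direction in which the jaws open and shut (so a half turn about z gives the same grasp; the last joint's range is limited). The gripper opens to 88 mm and grips with 3 to 60 N. Pads are 18 mm wide; open, the fingers measure 123 mm over their backs; the gripper's body (75 mm by 187 mm) begins 45 mm behind the grasp point.
Start: joints at [58.877, 17.928, 85.812, -0, 76.261, -12.8], TCP at [0.165, 0.498, 0.239] pointing down, gripper open.
Joint ranges: [-168.41, 168.41], [-55.51, 124.54], [10.69, 146.95], [-70.63, 250.63], [1, 178], [-165.06, 165.06]. Speed limits (degrees/s): [136.94, 136.94, 172.46, 180, 180, 180].

## Interface

Orientations are given as [roll, pitch, yaw] about the fixed x, y, z axes, in that order (R = Rz(yaw) Ry(pitch) Rx(roll)).
In Python, from bench import bot gives the robot as it stands.
- The arm moves only by the tool play_rows, never from a script. Its argument "moves" is a list of rows, each a list of 3 entries, a list of its own where there are three numbers: the opening, from -1 (shut) to 1 (fully open), then the shift along the tool's x, y, z in mm, then the turn, a rotation vector about the tool's x, y, z in degrees. In form: [[hand, [x, y, z], [wx, wy, wz]], ...]. A call has 1 to 20 rows; each row is the pose to reach, as a shift and turn from the pose commanded when the call began, along the tool's axes at that moment; what a row does not reach only later rows make up. A row lasts 1/8 s, in which the tool goes at most 62.5 mm and 10.7 degrees, less where a joint would pass 70% of its speed; a pose out of reach is approached as far as the arm can. A call with a gripper value outside its range is refused whole. The fingers move at their own pace and stop on an object; "squeeze" is the grip in N (left out, the last holds). Time passes only in rows, so rows that repeat a pose let the fingers close. It gives the time, the measured TCP pose, the force and the opening at its end, in the units of the state.
- bot.get_state(): the state, without advancing time (a new reading comes with each control period).
- bot.capture(name): name is "scene" or "top" or "wrist"; returns the picture (420x560x3 uint8, red, green, blue); there is no depth.
- bot.calibration(name): a dict with "intrinsics" (3x3 intrinsics, pixels), "extrinsics" (4x4, takes a point from camera to world coordinates); the wrist camera has in their place "mount" (4x4, takes a point from camera to tool coordinates, whose origin is the TCP and whose axes are the flange's). Camera axes: x right, y up, looking along -z (the intrinsics and any distortion apply to the point x, -y, -z); pixel columns grow to the right and rows downward; lengths in m; the calibration is good to about 2 mm. The wrist camera is an equidistant fisheye: a pixel r from the principal point sees the ray r / f radians off the axis. A picture is of the moment at which its call begins: read the wrist's pose just before it. calibration takes no time and is no camera call.
- bot.sign_off(): hands the job in, once; it reports no verdict.
The state is a dict: "time": time; "joint_positions": joint angles; "qd": joint speeds; "tau": joint torques, N m; "tool_pos": TCP position; "eef_rot": TCP orientation; "ft_force": force on the tool from outside, world axes, zero at the start; "wrist_torque": the same for the moment, N m; "opening": opening from 0.0 (shut) to 1.0 (fully open).
Only numpy, scipy, OpenCV 4.12 (cv2) and the standard library are available. Lean on these libraries where they do the work, as an engineer would, in place of code of your own. Each camera call takes 0.05 s, during which the arm holds its last target. There are 200 camera calls.

## Working session

There is one attempt and no reset: what is moved stays moved. The work goes in short steps, Python scripts to look and compute and a tool call to move; the robot and the scene stay as the last step left them, time stands still between calls to the robot, and variables do not carry over. Pictures are saved under pics/ and viewed, on a budget of 13 in all, crops included, one or two more only if the job needs it, and the job is handed in when it is done.

Besides the shell and the picture viewer there is one more tool, called as name(argument=value, ...), one argument or row to a line, values as JSON. play_rows: Moves the arm, as the interface text tells. Its arguments: {"type":"object","properties":{"moves":{"type":"array"},"squeeze":{"type":"number"}},"required":["moves"]}

```bash
mkdir -p pics; ls
cat > h.py <<'E'
from bench import bot
import numpy as np, cv2
from scipy.spatial.transform import Rotation as R
def save(im,n): cv2.imwrite(f'pics/{n}.png',im[:,:,::-1])
def ray(cal,uv):
    K=np.array(cal['intrinsics']);E=np.array(cal['extrinsics'])
    p=np.linalg.solve(K,np.c_[uv,np.ones(len(uv))].T).T
    d=p*[1,-1,-1]
    return E[:3,3],d@E[:3,:3].T
def toplane(name,uv,z):
    o,d=ray(bot.calibration(name),np.atleast_2d(np.array(uv,float)))
    return o+d*((z-o[2])/d[:,2])[:,None]
E
python3 - <<'E'
from h import *
print(bot.get_state())
for n in('top','scene'):
    im=bot.capture(n);np.save(f'{n}0.npy',im);save(im,n+'0');c=bot.calibration(n);print(n,c)
print(bot.calibration('wrist'))
a=np.hstack([np.load('top0.npy')]);
E
```

```text
pics
{'time': 0.0, 'joint_positions': array([ 5.88762710e+01,  1.79587813e+01,  8.58540720e+01,  8.62977905e-04,
        7.62600496e+01, -1.28008526e+01]), 'qd': array([-0.07508488,  0.01395064, -0.00836259,  0.00093362,  0.00514212,
       -0.1300535 ]), 'tau': array([ 1.04643095e-04, -4.02200890e+01, -2.52274704e+01,  6.95359544e-02,
        3.51260277e-02, -9.38455560e-05]), 'tool_pos': array([0.16493212, 0.4981627 , 0.23816657]), 'eef_rot': array([-1.79929095e+02, -1.69697863e-02,  1.61676908e+02]), 'ft_force': array([-0.25869513,  0.13096476, -0.24773971]), 'wrist_torque': array([-0.01455157,  0.0028931 , -0.01967521]), 'opening': 0.9996632930237297}
top {'intrinsics': array([[411.59407513,   0.        , 273.6764792 ],
       [  0.        , 411.59407513, 210.27600442],
       [  0.        ,   0.        ,   1.        ]]), 'extrinsics': array([[ 0.01269367,  0.99145609, -0.12982179,  0.36504684],
       [-0.9998821 ,  0.01146394, -0.01021541, -0.02219553],
       [-0.00863986,  0.12993615,  0.99148472,  1.33456773],
       [ 0.        ,  0.        ,  0.        ,  1.        ]])}
sc
[... 254 characters left out ...]
  [ 0.90280356, -0.33642359,  0.26788972,  0.23711524],
       [ 0.00151626,  0.62540852,  0.78029603,  0.83542147],
       [ 0.        ,  0.        ,  0.        ,  1.        ]])}
{'intrinsics': array([[325.1922621 ,   0.        , 273.19908046],
       [  0.        , 325.1922621 , 205.15036911],
       [  0.        ,   0.        ,   1.        ]]), 'mount': array([[ 3.02195537e-04,  9.54089647e-01,  2.99521041e-01,
         7.73746540e-02],
       [ 9.99999953e-01, -3.05693157e-04, -3.51789871e-05,
         3.58807384e-04],
       [ 5.79976251e-05,  2.99521037e-01, -9.54089694e-01,
        -1.46092767e-01],
       [ 0.00000000e+00,  0.00000000e+00,  0.00000000e+00,
         1.00000000e+00]])}
```

View pics/top0.png

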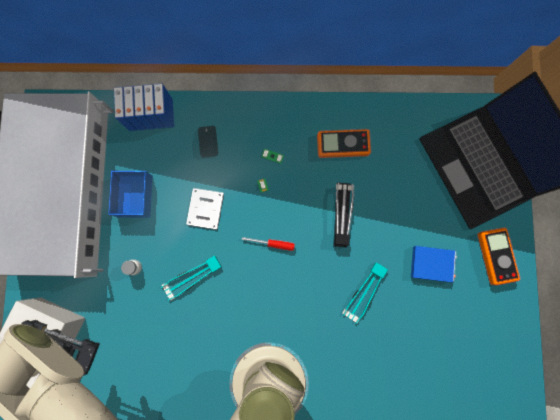

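View pics/scene0.png

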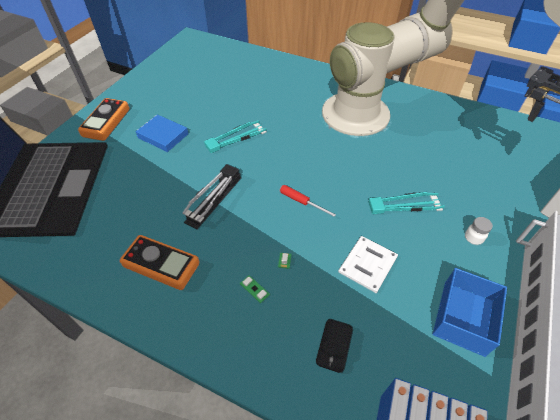

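Top view: candidates for the board are the small board with one connector at (263,185) and the longer one with two connectors at (272,155). For the tweezers they are black/steel at (343,215) and turquoise at (190,278) and (365,293). I choose (263,185) and (343,215). The stage is at (205,209).

Run:
```python
from h import *
im=np.load('top0.npy')
c=lambda x,y,w,h,s:cv2.resize(im[y:y+h,x:x+w],None,fx=s,fy=s,interpolation=cv2.INTER_CUBIC)
a=np.hstack([c(180,140,110,100,4),c(325,175,40,80,5)]) if 0 else np.hstack([c(180,145,110,90,5)[:450],c(325,175,40,80,5)[:400].repeat(1,0) if 0 else cv2.copyMakeBorder(c(325,175,40,80,5),0,50,0,0,cv2.BORDER_CONSTANT)])
save(a,'crop0')
hsv=cv2.cvtColor(im,cv2.COLOR_RGB2HSV)
def cen(m,name):
    n,l,s,ce=cv2.connectedComponentsWithStats(m.astype(np.uint8))
    for i in range(1,n):
        if s[i,4]>12: print(name,s[i],ce[i].round(1),cv2.minAreaRect(np.argwhere(l==i)[:,::-1].astype(np.float32)))
H,S,V=[hsv[:,:,i].astype(int) for i in range(3)]
g=((H>40)&(H<80)&(S>120)&(V>60));g[:,:240]=0;g[:,300:]=0
cen(g,'green')
w=(S<60)&(V>150);w[:180]=0;w[240:]=0;w[:,:180]=0;w[:,230:]=0
cen(w,'stage')
k=(V<45);k[:170]=0;k[260:]=0;k[:,:320]=0;k[:,370:]=0
cen(k,'black')
print(toplane('top',[[263,185.5],[205,209],[343,240],[345,188]],0.01))
```

```text
green [261 150  21  14  96] [271.8 156.4] ((272.10003662109375, 155.70001220703125), (20.87103271484375, 8.854377746582031), 18.434946060180664)
green [264 179   5  12  20] [265.9 184.8] ((265.63763427734375, 184.458740234375), (11.398133277893066, 1.9156526327133179), 73.3007583618164)
green [257 180   5  12  22] [259.  185.7] ((259.0500183105469, 185.64999389648438), (11.384200096130371, 1.5811388492584229), 71.56504821777344)
stage [ 186  188   38   41 1124] [204.5 208. ] ((204.4919891357422, 208.0439910888672), (31.394392013549805, 37.83427047729492), 10.30484676361084)
black [338 190   5  26  74] [340.1 199.8] ((340.0, 202.5), (25.0, 4.0), 90.0)
black [346 190   4  24  68] [347.3 201.3] ((347.17767333984375, 201.51268005371094), (2.9923760890960693, 22.94154930114746), 4.085616588592529)
black [334 234  14  13  56] [339.4 242.8] ((338.6692199707031, 242.35386657714844), (16.050161361694336, 8.68287467956543), 37.87498474121094)
[[ 0.6198395   0.02742566  0.01      ]
 [ 0.54008376  0.21482252  0.01      ]
 [ 0.44481239 -0.23233941  0.01      ]
 [ 0.61449788 -0.2404108   0.01      ]]
```

View pics/crop0.png

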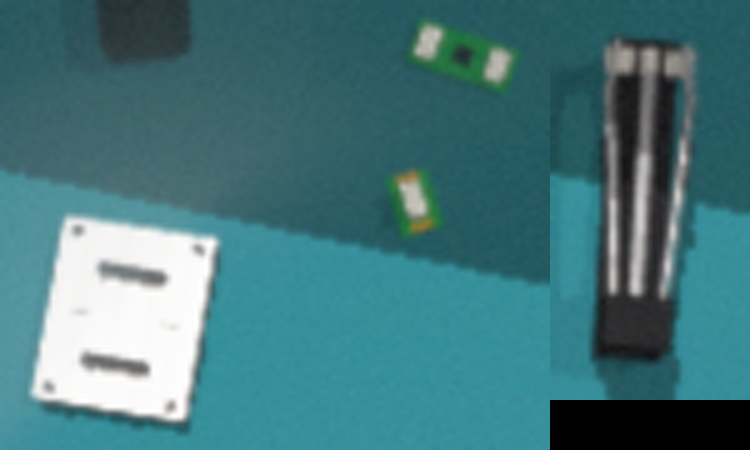

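Crop: the single-connector board is at about (262,185) px, tilted one way; the stage at (205,209) tilts the other way, with its stops at far and near ends. The real tweezers have the black bow toward the robot. Moving the wrist camera over the stage first.

play_rows(
  moves=[
    [0,[-25,-8,2],[0,0,-1]],
    [0,[-75,-25,6],[0,0,-2]],
    [0,[-130,-44,11],[0,0,-3]],
    [0,[-185,-63,16],[0,0,-4]],
    [0,[-240,-82,20],[0,0,-5]],
    [0,[-295,-100,25],[0,0,-6]],
    [0,[-350,-119,30],[0,0,-7]],
    [0,[-400,-136,34],[0,0,-8]],
    [0,[-435,-147,38],[0,0,-8.3]],
    [0,[-445,-151,38],[0,0,-8.3]],
    [0,[-445,-151,38],[0,0,-8.3]],
    [0,[-445,-151,38],[0,0,-8.3]],
  ],
)

```text
time: 1.6
tool_pos: [0.5392, 0.2161, 0.201]
eef_rot: [180.0, -0.0, 170.0]
ft_force: [-0.2, -0.0, -0.4]
opening: 0.497
```

```bash
cat >> h.py <<'E'
def pose(s): return R.from_euler('xyz',s['eef_rot'],degrees=True),np.array(s['tool_pos'])
def wsnap(n):
    s=bot.get_state();im=bot.capture('wrist');np.save(n+'.npy',im)
    np.save(n+'_p.npy',np.r_[s['eef_rot'],s['tool_pos']]);save(im,n);return im
def wray(n,uv):
    c=bot.calibration('wrist');p=np.load(n+'_p.npy');M=np.array(c['mount']);K=np.array(c['intrinsics'])
    Rt=R.from_euler('xyz',p[:3],degrees=True).as_matrix()
    q=cv2.fisheye.undistortPoints(np.atleast_2d(np.array(uv,float))[None],K,np.zeros(4))[0]
    d=np.c_[q[:,0],-q[:,1],-np.ones(len(q))]@(Rt@M[:3,:3]).T
    return Rt@M[:3,3]+p[3:],d
def wplane(n,uv,z):
    o,d=wray(n,uv);return o+d*((z-o[2])/d[:,2])[:,None]
def go(pos,yaw):  # shift and turn from now to a tool-down pose
    r,p=pose(bot.get_state());t=R.from_euler('xyz',[180,0,yaw],degrees=True)
    print('shift',(r.inv().apply(np.array(pos)-p)*1000).round(1),'turn',np.degrees((r.inv()*t).as_rotvec()).round(2))
E
python3 - <<'E'
from h import *
wsnap('w1');s=bot.get_state();print(s['time'],s['tool_pos'],s['eef_rot'],s['joint_positions'].round(1))
go([0.62,0.027,0.14],-162)
E
```

```text
1.65 [0.53922006 0.21609861 0.20102625] [1.79989598e+02 5.10633139e-03 1.70052941e+02] [ 10.3  26.6  79.    0.   74.4 -69.8]
shift [-112.2 -172.3   61. ] turn [ 1.000e-02  1.000e-02 -2.795e+01]
```

View pics/w1.png

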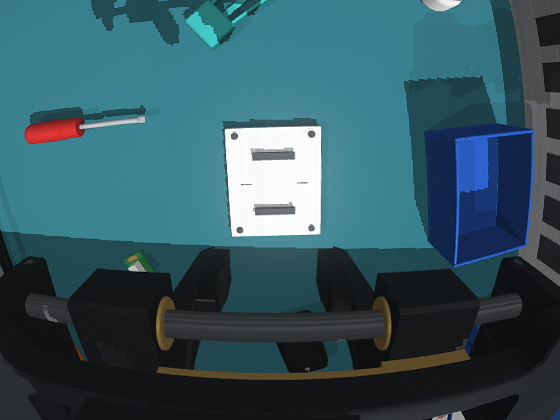

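Wrist view: stage with corners near (224,128), (322,125), (231,237) and (322,234) px, mid lines at (246,184) and (303,183), stops at (273,155) and (274,209). The small board is at (138,262).

```bash
cat >> h.py <<'E'
def rect(P): # rectangle of world xy points (m) -> centre mm, sizes mm, angle of the long side
    (c,(a,b),an)=cv2.minAreaRect((P[:,:2]*1000).astype(np.float32))
    if a<b: a,b,an=b,a,an+90
    return np.round(c,1),round(a,1),round(b,1),round((an+90)%180-90,2)
def comps(m,amin):
    n,l,s,c=cv2.connectedComponentsWithStats(m.astype(np.uint8))
    return [np.argwhere(l==i)[:,::-1].astype(float) for i in range(1,n) if s[i,4]>=amin]
E
cat > st.py <<'E'
from h import *
import sys
n=sys.argv[1];x0,x1,y0,y1=map(int,sys.argv[2:6])
im=np.load(n+'.npy');hsv=cv2.cvtColor(im,cv2.COLOR_RGB2HSV)
box=np.zeros(im.shape[:2],bool);box[y0:y1,x0:x1]=1
w=(hsv[:,:,1]<60)&(hsv[:,:,2]>150)&box
pl=max(comps(w,100),key=len)
print('plate',rect(wplane(n,pl,0.010)))
hull=np.zeros(w.shape,np.uint8);cv2.fillConvexPoly(hull,cv2.convexHull(pl.astype(np.int32)),1)
hull=cv2.erode(hull,np.ones((3,3)))
for p in comps((hsv[:,:,2]<110)&(hull>0),6):
    P=wplane(n,p,0.015 if len(p)>150 else 0.010); print('dark',len(p),p.mean(0).round(1),rect(P),(P.mean(0)*1000).round(1))
E
python3 st.py w1 210 335 110 245
```

```text
plate (array([543.1, 216.7]), 120.5, 99.9, -8.12)
dark 22 [310.9 133.4] (array([497.4, 263.6]), 5.2, 5.2, 36.05) [497.2 263.5  10. ]
dark 31 [233.8 135.7] (array([485.9, 184.3]), 5.9, 5.2, -56.0) [485.8 184.3  10. ]
dark 30 [272.5 152. ] (array([510. , 220.9]), 30.2, 0.0, 80.05) [510.  220.9  10. ]
dark 65 [273.8 207.5] (array([570.1, 212. ]), 41.4, 1.1, 80.07) [570.  211.7  10. ]
dark 25 [239.2 229.6] (array([588.8, 168.9]), 6.1, 4.5, -11.92) [589.  169.1  10. ]
```

play_rows(
  moves=[
    [0,[-12,-20,6],[0,0,-3]],
    [0,[-36,-56,18],[0,0,-9]],
    [0,[-60,-92,32],[0,0,-15]],
    [0,[-84,-128,46],[0,0,-21]],
    [0,[-104,-160,57],[0,0,-26]],
    [0,[-112,-172,61],[0,0,-28]],
    [0,[-112,-172,61],[0,0,-28]],
    [0,[-112,-172,61],[0,0,-28]],
  ],
)

```text
time: 2.65
tool_pos: [0.6201, 0.0275, 0.1402]
eef_rot: [-180.0, 0.0, -162.0]
ft_force: [0.3, 0.1, -0.0]
opening: 0.499
```

Run:
```python
from h import *
im=wsnap('w2');p=np.load('w2_p.npy');print(p)
hsv=cv2.cvtColor(im,cv2.COLOR_RGB2HSV).astype(int)
g=(hsv[...,0]>40)&(hsv[...,0]<80)&(hsv[...,1]>110)&(hsv[...,2]>50)
for q in comps(g,40): print('green',len(q),q.mean(0),rect(wplane('w2',q,.004)))
w=(hsv[...,1]<60)&(hsv[...,2]>140)
for q in comps(w,40): print('white',len(q),q.mean(0),rect(wplane('w2',q,.018)))
```

```text
[-1.79998790e+02  2.46912908e-02 -1.61995333e+02  6.20122880e-01
  2.74777617e-02  1.40175476e-01]
green 780 [273.99230769 194.48589744] (array([622.4,  29.2]), 40.4, 27.6, 18.03)
green 162 [189.32098765 257.79012346] (array([710.5, -31. ]), 31.9, 8.0, -21.09)
green 227 [239.68281938 283.86784141] (array([727.3,  19.2]), 32.0, 27.2, -18.65)
white 160 [18.54375 30.5    ] (array([ 529.7, -275.2]), 67.9, 4.0, -8.54)
white 324 [42.70679012 28.99691358] (array([ 525.6, -239.1]), 62.0, 7.8, -3.73)
white 241 [46.08298755 44.8879668 ] (array([ 547.1, -228.7]), 104.9, 4.2, 0.77)
white 100 [351.25   4.41] (array([440.6,  37.7]), 16.0, 5.8, 81.91)
white 183 [394.93442623  30.31693989] (array([447. ,  78.9]), 26.0, 6.6, 80.76)
white 266 [ 23.4924812  100.39097744] (array([ 592.4, -243.4]), 66.6, 10.2, -3.47)
white 41 [  0.90243902 106.41463415] (array([ 612.9, -278.6]), 31.4, 2.5, 3.1)
white 122 [  9.74590164 112.95901639] (array([ 616.2, -262.3]), 16.3, 13.0, -2.21)
white 8156 [471.01544875 179.96076508] (array([543. , 208.3]), 116.7, 101.1, -8.32)
white 113 [ 30.21238938 119.79646018] (array([ 616.6, -230. ]), 31.5, 7.9, -11.09)
white 50 [ 37.32 124.64] (array([ 619.3, -217.7]), 16.2, 4.6, -9.78)
white 372 [274.0188172  199.96774194] (array([622.3,  29.1]), 21.6, 12.2, 18.03)
white 580 [ 39.21034483 253.50344828] (array([ 778.2, -206.1]), 58.7, 48.3, 3.02)
white 54 [189.87037037 263.40740741] (array([706.1, -27.5]), 22.4, 2.7, -17.17)
white 219 [234.92237443 291.543379  ] (array([722.9,  20.9]), 22.5, 12.6, -19.34)
```

View pics/w2.png

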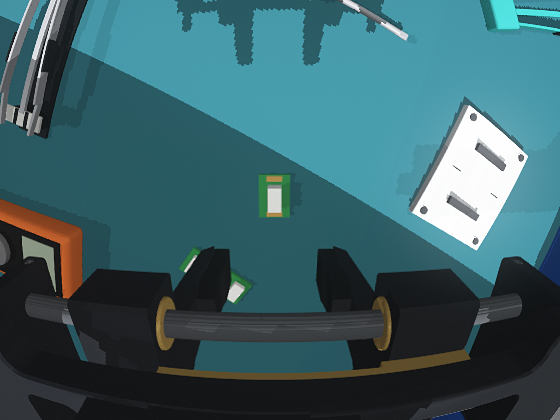

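Small board: measured 40.4 x 27.6 mm, centre (622.4, 29.1) mm, at 18.0°. Connector: 21.6 x 12.2 mm with the same centre. Stage: 120.5 x 99.9 mm, centre about (543.1, 216.5) mm, at -8.2°. All sizes agree with the given ones, so I'm going down to grasp the connector.

play_rows(
  moves=[
    [0,[-2.7,0.8,15],[0,0,0]],
    [0,[-2.7,0.8,45],[0,0,0]],
    [0,[-2.7,0.8,80],[0,0,0]],
    [0,[-2.7,0.8,105],[0,0,0]],
    [0,[-2.7,0.8,122],[0,0,0]],
    [0,[-2.7,0.8,130],[0,0,0]],
    [0,[-2.7,0.8,133.5],[0,0,0]],
    [0,[-2.7,0.8,133.5],[0,0,0]],
    [-0.4,[-2.7,0.8,133.5],[0,0,0]],
    [-0.7,[-2.7,0.8,133.5],[0,0,0]],
    [-1,[-2.7,0.8,133.5],[0,0,0]],
    [-1,[-2.7,0.8,133.5],[0,0,0]],
    [-1,[-2.7,0.8,133.5],[0,0,0]],
    [-1,[-2.7,0.8,133.5],[0,0,0]],
    [-1,[-2.7,0.8,133.5],[0,0,0]],
    [-1,[-2.7,0.8,133.5],[0,0,0]],
  ],
  squeeze=15,
)

```text
time: 4.7
tool_pos: [0.6228, 0.0279, 0.0064]
eef_rot: [-180.0, 0.0, -162.0]
ft_force: [-0.2, 0.4, 2.7]
opening: 0.132
```

Run:
```python
from h import *
s=bot.get_state();print(s['tool_pos'],s['opening']*88,s['ft_force'])
go([.5431,.2165,.0800],171.8)
```

```text
[0.62277459 0.02788145 0.00637351] 11.646440041766477 [-0.21658141  0.41382078  2.68288527]
shift [ 17.6 204.  -73.6] turn [-0.000e+00  1.000e-02  2.618e+01]
```

play_rows(
  moves=[
    [-1,[0,0,-10],[0,0,0]],
    [-1,[0,0,-35],[0,0,0]],
    [-1,[2,20,-60],[0,0,3]],
    [-1,[5,55,-73.6],[0,0,8]],
    [-1,[9,95,-73.6],[0,0,13]],
    [-1,[13,135,-73.6],[0,0,18]],
    [-1,[16,170,-73.6],[0,0,23]],
    [-1,[17.6,195,-73.6],[0,0,26.2]],
    [-1,[17.6,204,-73.6],[0,0,26.2]],
    [-1,[17.6,204,-73.6],[0,0,26.2]],
    [-1,[17.6,204,-73.6],[0,0,26.2]],
  ],
)

```text
time: 6.08
tool_pos: [0.5434, 0.2156, 0.0799]
eef_rot: [-180.0, 0.0, 171.8]
ft_force: [-0.4, -0.4, -0.6]
opening: 0.131
```

```bash
python3 - <<'E'
from h import *
im=wsnap('w3');p=np.load('w3_p.npy');print(p.round(4))
r=R.from_euler('xyz',p[:3],degrees=True)
hsv=cv2.cvtColor(im,cv2.COLOR_RGB2HSV).astype(int)
g=(hsv[...,0]>40)&(hsv[...,0]<80)&(hsv[...,1]>110)&(hsv[...,2]>40)
for q in comps(g,40): print('green',len(q),q.mean(0),rect(wplane('w3',q,p[5]-.0025)))
E
python3 st.py w3 180 380 80 290
```

```text
[-1.799923e+02  1.000000e-02  1.717555e+02  5.434000e-01  2.156000e-01
  7.990000e-02]
green 435 [268.72183908 240.81149425] (array([529.8, 217.9]), 27.1, 12.4, 80.05)
plate (array([536.6, 217.6]), 106.2, 99.8, -8.31)
dark 116 [214.5 144.3] (array([486.2, 184.3]), 7.6, 7.5, 80.14) [486.  184.4  10. ]
dark 95 [333.9 144.4] (array([497.6, 263.5]), 7.6, 6.1, 83.19) [497.6 263.8  10. ]
dark 793 [273.6 176.4] (array([512.5, 220.6]), 43.4, 8.2, 81.55) [512.8 220.6  15. ]
dark 2616 [273.  251.6] (array([565.5, 212.6]), 74.6, 39.3, 81.78) [567.4 212.3  15. ]
```

View pics/w3.png

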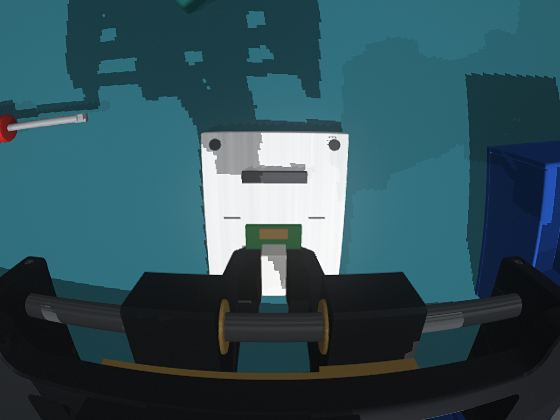

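Wrist view: board held square in the jaws at (273,237) px, near stop at (274,176), mid lines at (232,217) and (317,217). The near stop measures 43.4 x 8.2 mm, which fits the stage pose. Placing now.

play_rows(
  moves=[
    [-1,[0.5,0.7,15],[0,0,0]],
    [-1,[0.5,0.7,38],[0,0,0]],
    [-1,[0.5,0.7,52],[0,0,0]],
    [-1,[0.5,0.7,59],[0,0,0]],
    [-1,[0.5,0.7,62],[0,0,0]],
    [-1,[0.5,0.7,63.5],[0,0,0]],
    [-1,[0.5,0.7,63.5],[0,0,0]],
    [-1,[0.5,0.7,63.5],[0,0,0]],
    [-0.6,[0.5,0.7,63.5],[0,0,0]],
    [-0.3,[0.5,0.7,63.5],[0,0,0]],
    [-0.3,[0.5,0.7,63.5],[0,0,0]],
    [-0.3,[0.5,0.7,63.5],[0,0,0]],
    [-0.3,[0.5,0.7,58],[0,0,0]],
    [-0.3,[0.5,0.7,40],[0,0,0]],
    [-0.3,[-10,0.7,0],[0,0,0]],
    [-0.3,[-35,0.7,-50],[0,0,0]],
    [-0.3,[-40,0.7,-70],[0,0,0]],
    [-0.3,[-40,0.7,-70],[0,0,0]],
    [-0.3,[-40,0.7,-70],[0,0,0]],
  ],
)

```text
time: 8.5
tool_pos: [0.5819, 0.2114, 0.1491]
eef_rot: [-180.0, -0.1, 171.8]
ft_force: [0.3, 1.1, -0.4]
opening: 0.352
```

```bash
python3 - <<'E'
from h import *
im=wsnap('w4');p=np.load('w4_p.npy');print(p.round(4))
hsv=cv2.cvtColor(im,cv2.COLOR_RGB2HSV).astype(int)
g=(hsv[...,0]>40)&(hsv[...,0]<80)&(hsv[...,1]>110)&(hsv[...,2]>40)
for q in comps(g,40): print('green',len(q),q.mean(0),rect(wplane('w4',q,.014)))
q=comps((hsv[...,1]<60)&(hsv[...,2]>140),40)
E
python3 st.py w4 180 380 60 260
python3 -c "
from h import *
im=np.load('w4.npy')[60:260,180:380];save(cv2.resize(im,None,fx=3,fy=3,interpolation=2),'w4c')
go([.595,-.23,.14],-178)"
```

```text
[-1.799718e+02 -8.690000e-02  1.717843e+02  5.819000e-01  2.114000e-01
  1.491000e-01]
green 682 [273.50879765 148.44281525] (array([542.3, 217.6]), 39.0, 26.9, -8.7)
plate (array([543.2, 216.7]), 119.6, 100.1, -8.25)
dark 48 [226.1  91.5] (array([485.9, 184.2]), 6.2, 5.3, -8.82) [485.9 184.3  10. ]
dark 50 [318.7  91.6] (array([497.4, 263.5]), 6.2, 6.1, -7.6) [497.5 263.7  10. ]
dark 402 [272.4 115.5] (array([512.9, 220.7]), 42.8, 6.9, 80.56) [513.  220.9  15. ]
dark 24 [267.1 127.6] (array([523.8, 214.6]), 10.5, 2.6, 81.63) [523.  214.8  10. ]
dark 44 [263.  145.7] (array([537. , 209.3]), 21.5, 4.2, 0.06) [538.4 208.9  10. ]
dark 18 [273.3 135.2] (array([530.3, 219. ]), 7.0, 1.8, 81.88) [530.5 219.2  10. ]
dark 12 [238.5 150. ] (array([538.9, 186.9]), 9.8, 0.0, 81.11) [538.9 186.9  10. ]
dark 12 [306.5 150. ] (array([547.5, 246.4]), 9.8, 0.0, 82.47) [547.5 246.4  10. ]
dark 435 [272. 183.] (array([571.8, 212.1]), 42.7, 7.3, 81.79) [571.8 212.1  15. ]
dark 46 [228.8 205.9] (array([589. , 169.1]), 6.7, 6.2, 34.68) [588.7 169.2  10. ]
dark 41 [315.6 206.2] (array([600.5, 248.7]), 6.1, 5.8, 19.65) [600.4 248.7  10. ]
shift [ -76.1 -435.1    8.9] turn [ -0.02  -0.12 -10.21]
```

View pics/w4c.png

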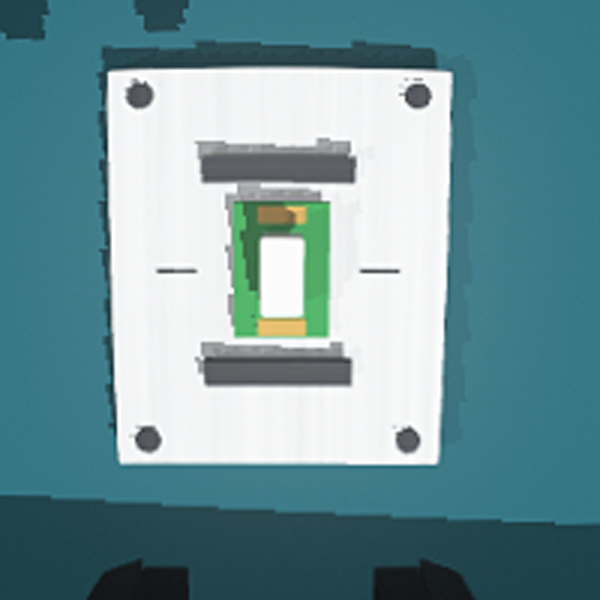

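Board seated: centre (542.3, 217.6) mm at -8.7°. Stage centre from plate, holes and marks: (543.1, 216.6) mm at -8.25°. It sits within about 1.4 mm and 0.5°, clear of both stops and at the mid lines (rows 270 in crop). On to the tweezers.

play_rows(
  moves=[
    [0.4,[-4,-20,-1],[0,0,-0.5]],
    [0.4,[-13,-70,-3],[0,0,-2]],
    [0.4,[-22,-125,-5],[0,0,-3]],
    [0.4,[-32,-180,-7],[0,0,-4.5]],
    [0.4,[-42,-235,-9],[0,0,-6]],
    [0.4,[-51,-290,-11],[0,0,-7]],
    [0.4,[-60,-345,-11],[0,0,-8]],
    [0.4,[-69,-395,-11],[0,0,-9]],
    [0.4,[-75,-427,-11],[0,0,-10]],
    [0.4,[-76,-435,-11],[0,0,-10.2]],
    [0.4,[-76,-435,-11],[0,0,-10.2]],
    [0.4,[-76,-435,-11],[0,0,-10.2]],
  ],
)

```text
time: 10.05
tool_pos: [0.5958, -0.2285, 0.1607]
eef_rot: [180.0, -0.0, -177.9]
ft_force: [-0.0, 0.1, 0.3]
opening: 0.703
```

Run:
```python
from h import *
im=wsnap('w5');p=np.load('w5_p.npy');print(p.round(4),bot.get_state()['opening'])
hsv=cv2.cvtColor(im,cv2.COLOR_RGB2HSV).astype(int)
for q in comps((hsv[...,1]<60)&(hsv[...,2]>140),40): print('white',len(q),q.mean(0).round(1),rect(wplane('w5',q,.028)))
for q in comps((hsv[...,2]<45),150): print('black',len(q),q.mean(0).round(1),q.min(0),q.max(0))
```

```text
[ 1.799741e+02 -1.890000e-02 -1.779497e+02  5.958000e-01 -2.285000e-01
  1.607000e-01] 0.7029774128727746
white 1052 [246.7 146.7] (array([ 543.4, -252.2]), 168.5, 17.8, -2.39)
white 1486 [272.2 133.5] (array([ 543. , -230.8]), 159.5, 10.2, -4.14)
white 793 [298.  135.1] (array([ 546.5, -208.7]), 168.3, 8.5, -1.55)
white 247 [529.7  68.7] (array([445.2,  39.2]), 77.6, 8.8, 84.01)
white 216 [281.6 215.2] (array([ 615.5, -219.7]), 16.2, 11.9, -5.59)
white 830 [302.5 351.9] (array([ 781. , -187.3]), 46.0, 34.0, -86.96)
black 5434 [275.8 106.6] [242.   0.] [312. 206.]
black 53009 [261.7 339.9] [  0. 191.] [559. 419.]
black 1465 [249.7 354.7] [195. 340.] [329. 366.]
black 853 [492.1 409.3] [461. 394.] [518. 419.]
```

View pics/w5.png

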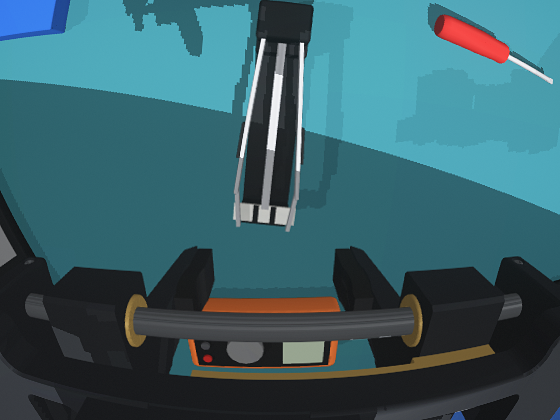

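Wrist view: tweezers with bow at (286,20), gauge bar at (265,213), tips at (237,225) and (290,228), pads near (241,140) and (300,145).

Run:
```python
from h import *
im=np.load('w5.npy');g=im.max(2).astype(int)
save(np.hstack([cv2.resize(im[190:240,225:305],None,fx=5,fy=5,interpolation=2)]),'gz')
a=cv2.resize(im[190:236,225:305],None,fx=5,fy=5,interpolation=2);b=cv2.resize(im[0:60,245:325],None,fx=5,fy=5,interpolation=2)
c=cv2.resize(im[110:180,230:310],None,fx=5,fy=5,interpolation=2)
save(np.hstack([np.vstack([b,a]),cv2.copyMakeBorder(c,0,180,0,0,0)]),'gz')
# spine axis: bright run on the mid line
mid=[]
for y in range(50,200,4):
    x0=281-(y-45)*(281-265)/(208-45)
    row=g[y,int(x0)-9:int(x0)+10]; t=row>120
    if t.sum()>2: mid.append([(np.flatnonzero(t).mean()+int(x0)-9),y])
mid=np.array(mid);P=wplane('w5',mid,.028)*1000
f=np.polyfit(P[:,0],P[:,1],1);res=P[:,1]-np.polyval(f,P[:,0])
k=abs(res)<1.5;f=np.polyfit(P[k,0],P[k,1],1)
print('spine ang',np.degrees(np.arctan(f[0])),'y at 550',np.polyval(f,550),k.sum(),len(k),res.round(1))
```

```text
spine ang -3.8394844851634082 y at 550 -231.5942677115359 38 38 [ 0.4 -0.  -0.1 -0.1  0.2 -0.2 -0.3  0.1 -0.  -0.1  0.3 -0.2  0.2 -0.3
  0.   0.4 -0.1  0.3 -0.2  0.1 -0.4 -0.  -0.1 -0.2  0.2  0.1  0.  -0.
 -0.1 -0.2  0.2  0.1  0.  -0.1 -0.2  0.2  0.1  0. ]
```

View pics/gz.png

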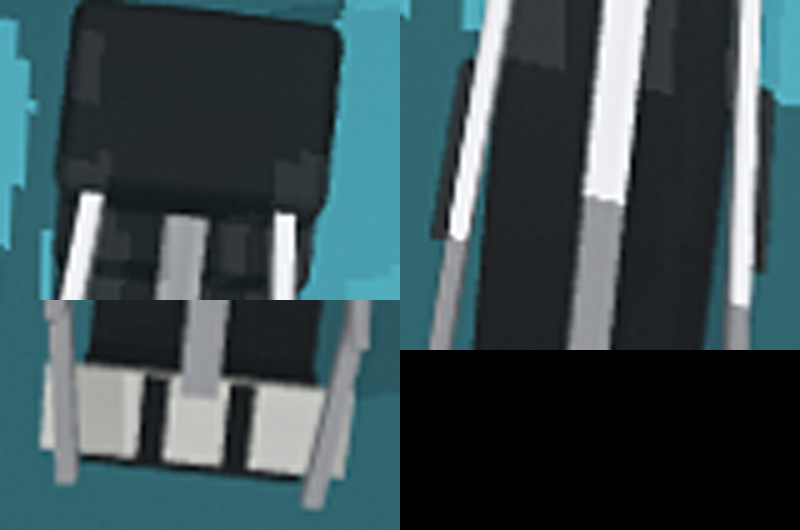

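The crop shows the gauge bar, with its centre at about (264,214), its black marks either side of the spine, the tip ends at (238,227) and (287,232), the pad middles at (241,140) and (303,146), and the bow's back corners at (260,0) and (313,6).

Run:
```python
from h import *
a=np.radians(-3.84);u=np.array([np.cos(a),np.sin(a)]);v=np.array([-u[1],u[0]]);o=np.array([550,-231.6])
for n,uv,z,x in [('gauge',[[234,203],[296,208],[233,220],[294,225.6]],.0275,66),('tips',[[238,227],[287.4,231.6]],.032,75),
  ('pads',[[240.5,139.8],[303,146]],.042,0),('bowback',[[260,0],[313.4,5.6]],.044,-120),('bowfront',[[258,36],[310,41]],.044,-86)]:
    P=wplane('w5',uv,z)[:,:2]*1000;q=(P-o);m=q.mean(0);print(n,P.round(1).tolist(),'along',(q@u).round(1),'across',(q@v).round(1),'origin along->',round(m@u-x,1))
```

```text
gauge [[605.4, -263.2], [608.1, -207.1], [621.8, -264.2], [625.2, -207.9]] along [57.4 56.3 73.8 73.4] across [-27.8  28.4 -27.7  28.7] origin along-> -0.8
tips [[626.7, -259.1], [629.5, -214.0]] along [78.4 78.2] across [-22.3  22.9] origin along-> 3.3
pads [[546.7, -256.6], [550.0, -205.4]] along [-1.6 -1.7] across [-25.2  26.1] origin along-> -1.6
bowback [[429.8, -244.7], [432.5, -201.9]] along [-119.  -119.2] across [-21.1  21.8] origin along-> 0.9
bowfront [[461.2, -245.1], [463.5, -203.7]] along [-87.7 -88.2] across [-19.4  22. ] origin along-> -1.9
```

Tweezers origin: about (549.2, -231.2) mm, x axis at -3.8°. Bar 56 mm wide and bow 43 mm wide agree with the given sizes. I'll turn the wrist half round so the wrist camera can see the tips while gripping.

play_rows(
  moves=[
    [0.6,[3,0,0],[0,0,5]],
    [0.6,[8,0,2],[0,0,14]],
    [0.6,[12,0,4],[0,0,24]],
    [0.6,[16,0,6],[0,0,34]],
    [0.6,[20,0,8],[0,0,44]],
    [0.6,[24,-1,10],[0,0,54]],
    [0.6,[28,-1,12],[0,0,64]],
    [0.6,[32,-1,14],[0,0,74]],
    [0.6,[36,-1,16],[0,0,84]],
    [0.6,[40,-1,18],[0,0,94]],
    [0.6,[43,-1,19],[0,0,104]],
    [0.6,[45,-1,20],[0,0,114]],
    [0.6,[46.7,-1,20],[0,0,124]],
    [0.6,[46.7,-1,20],[0,0,130]],
    [0.6,[46.7,-1,20],[0,0,130]],
  ],
)

```text
time: 11.98
tool_pos: [0.5492, -0.2318, 0.141]
eef_rot: [180.0, -0.0, 52.1]
ft_force: [0.3, -0.4, 0.1]
opening: 0.801
```

Run:
```python
from h import *
s=bot.get_state();print(s['time'],s['joint_positions'].round(1),s['eef_rot'])
go([.5492,-.2312,.09],-3.8)
```

```text
11.975 [-34.1  31.8  80.3   0.   67.9   3.8] [ 1.79993332e+02 -1.82411480e-03  5.20899643e+01]
shift [ 0.4 -0.4 51. ] turn [ 1.000e-02 -0.000e+00  5.589e+01]
```

play_rows(
  moves=[
    [0.6,[0,0,8],[0,0,8]],
    [0.6,[0,0,20],[0,0,18]],
    [0.6,[0,0,32],[0,0,28]],
    [0.6,[0,0,42],[0,0,38]],
    [0.6,[0.4,-0.4,49],[0,0,48]],
    [0.6,[0.4,-0.4,51],[0,0,55.9]],
    [0.6,[0.4,-0.4,51],[0,0,55.9]],
    [0.6,[0.4,-0.4,51],[0,0,55.9]],
  ],
)

```text
time: 12.98
tool_pos: [0.5491, -0.2318, 0.09]
eef_rot: [180.0, -0.0, -3.7]
ft_force: [0.9, -0.6, 0.2]
opening: 0.799
```

Run:
```python
from h import *
im=wsnap('w6');p=np.load('w6_p.npy');print(p.round(4))
go([.5492,-.2312,.016],-3.8)
save(cv2.resize(im[:300,130:430],None,fx=2,fy=2,interpolation=2),'w6c')
```

```text
[ 1.799917e+02 -1.740000e-02 -3.695400e+00  5.491000e-01 -2.318000e-01
  9.000000e-02]
shift [ 0.  -0.7 74. ] turn [ 0.01 -0.02  0.06]
```

View pics/w6c.png

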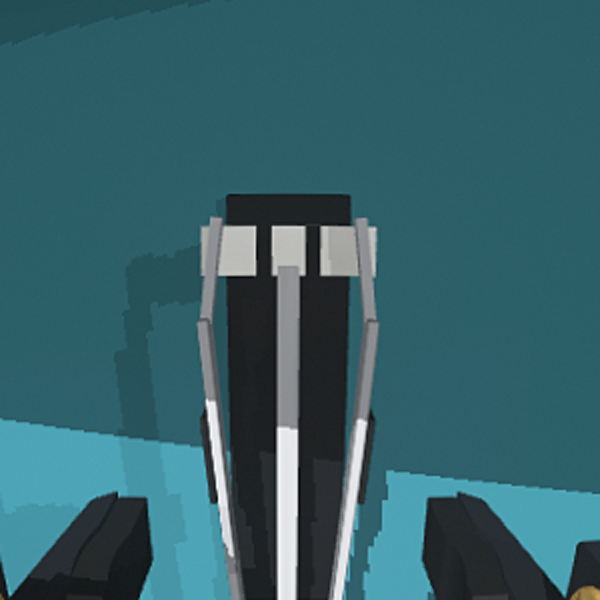

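Crop: spine at column 288, midway between the fingers (150 and 425). Gauge bar spans (202..377, 226..275), the marks are at columns 264 and 312, and the tips stand open outside them. The tool is aligned.

Run:
```python
from h import *
uv=np.array([[202,226.],[377,226],[202,275],[377,275]])/2+[130,0]
P=wplane('w6',uv,.0275)[:,:2]*1000;p=np.load('w6_p.npy')
a=np.radians(p[2]);u=np.array([np.cos(a),np.sin(a)]);v=np.array([-u[1],u[0]]);q=P-p[3:5]*1000
print((q@u).round(1),(q@v).round(1),'origin offset along',(q@u).mean()-66,'across',(q@v).mean())
pd=np.array([[204,410.],[212,505],[374,410],[362,502]])/2+[130,0];q=wplane('w6',pd,.042)[:,:2]*1000-p[3:5]*1000;print('pads',(q@u).round(1),(q@v).round(1))
```

```text
[74.  74.1 58.1 58.2] [ 27.1 -28.6  27.4 -28.9] origin offset along 0.11193061089353762 across -0.7533100025707364
pads [ 17.2 -15.9  17.2 -14.8] [ 26.2  24.9 -27.3 -24.8]
```

play_rows(
  moves=[
    [0.6,[0,0,10],[0,0,0]],
    [0.6,[0,0,30],[0,0,0]],
    [0.6,[0,0,50],[0,0,0]],
    [0.6,[0,0,65],[0,0,0]],
    [0.6,[0,0,72],[0,0,0]],
    [0.6,[0,0,74],[0,0,0]],
    [0.6,[0,0,74],[0,0,0]],
    [0.4,[0,0,74],[0,0,0]],
    [0.25,[0,0,74],[0,0,0]],
    [0.15,[0,0,74],[0,0,0]],
    [0.08,[0,0,74],[0,0,0]],
    [0.0,[0,0,74],[0,0,0]],
    [-0.05,[0,0,74],[0,0,0]],
    [-0.1,[0,0,74],[0,0,0]],
    [-0.148,[0,0,74],[0,0,0]],
    [-0.148,[0,0,74],[0,0,0]],
    [-0.148,[0,0,74],[0,0,0]],
    [-0.148,[0,0,74],[0,0,0]],
  ],
  squeeze=25,
)

```text
time: 15.28
tool_pos: [0.5493, -0.2321, 0.0161]
eef_rot: [180.0, -0.0, -3.9]
ft_force: [4.5, -0.3, 5.3]
opening: 0.427
```

Run:
```python
from h import *
im=wsnap('w7');s=bot.get_state();print(s['tool_pos'],s['opening']*88,s['ft_force'])
save(cv2.resize(im[:200,173:373],None,fx=3,fy=3,interpolation=2),'w7c')
```

```text
[ 0.549232   -0.23213248  0.0160414 ] 37.57553243964391 [ 3.32350194 -0.36633055  4.43332005]
```

View pics/w7c.png

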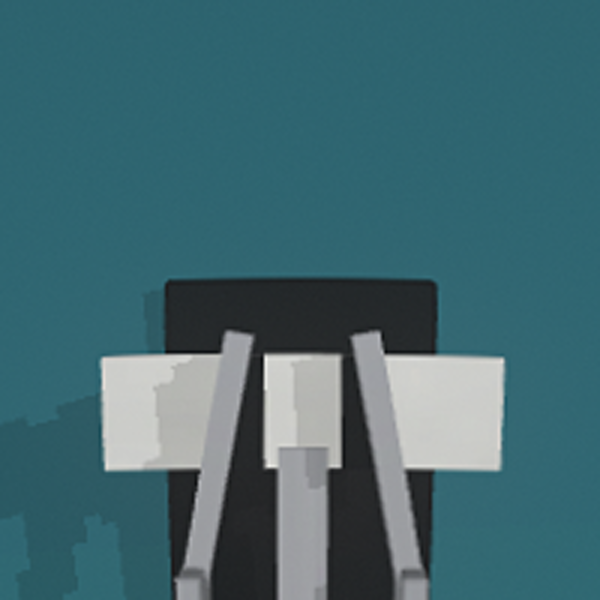

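Crop: both tips stand nearly over their marks, with tip ends at columns 239 and 366; the opening reads 37.6 mm. Now an edge measurement of the gap.

```bash
cat > gap.py <<'E'
from h import *
import sys
n=sys.argv[1];im=np.load(n+'.npy');p=np.load(n+'_p.npy');g=im.min(2).astype(float)
r=R.from_euler('xyz',p[:3],degrees=True)
for y in range(109,120):
    row=cv2.resize(g[y:y+1,235:315],None,fx=10,fy=1,interpolation=1)[0]
    # tip: grey (~130-170) against teal/black (<110)
    t=np.flatnonzero(np.diff((row>125).astype(int)));e=235+(t+1)/10-.45
    if len(e)!=4: print(y,len(e),e.round(1));continue
    uv=np.c_[e,np.full(4,y)]
    out=[]
    for h in (.016,.018,.020):  # height of the tip's top edge above TCP
        P=r.inv().apply(wplane(n,uv,p[5]+h)-p[3:])*1000; Y=P[:,1];out+=[P[:,0].mean(),Y[2]-Y[1],abs(Y[1]-Y[0]),(Y[:4].mean())]
    print(y,e.round(1),np.round(out,1))
E
python3 gap.py w7
```

```text
109 0 []
110 0 []
111 [247.8 254.2 293.4 299.2] [76.2 15.5  2.5 -0.1 76.3 15.3  2.5 -0.1 76.3 15.1  2.4 -0.1]
112 [247.6 256.6 290.2 299.4] [75.8 13.3  3.5 -0.2 75.9 13.1  3.5 -0.2 75.9 12.9  3.4 -0.2]
113 [247.6 256.6 290.4 299.4] [75.4 13.4  3.6 -0.2 75.5 13.2  3.5 -0.2 75.5 13.   3.5 -0.2]
114 [247.2 256.4 290.6 299.6] [75.  13.5  3.7 -0.2 75.1 13.3  3.6 -0.2 75.1 13.1  3.5 -0.2]
115 [247.  256.  290.7 299.6] [74.6 13.7  3.6 -0.2 74.7 13.5  3.5 -0.2 74.7 13.3  3.5 -0.2]
116 [247. 256. 291. 300.] [74.2 13.9  3.6 -0.1 74.3 13.6  3.5 -0.2 74.4 13.4  3.5 -0.2]
117 [246.8 255.6 291.  300.4] [73.8 14.1  3.5 -0.2 73.9 13.8  3.4 -0.2 74.  13.6  3.4 -0.2]
118 [255.4 260.7 285.8 291.2] [73.4 10.   2.1 -0.2 73.5  9.8  2.  -0.2 73.6  9.7  2.  -0.2]
119 [255.4 260.6 286.2 291.4] [73.  10.2  2.1 -0.2 73.1 10.   2.  -0.2 73.2  9.9  2.  -0.2]
```

Gap about 13.1 mm, so I'll squeeze 0.6 mm more at the pads and lift.

play_rows(
  moves=[
    [-0.162,[0,0,0],[0,0,0]],
    [-0.162,[0,0,0],[0,0,0]],
    [-0.162,[0,0,-3],[0,0,0]],
    [-0.162,[0,0,-10],[0,0,0]],
    [-0.162,[0,0,-22],[0,0,0]],
    [-0.162,[0,0,-40],[0,0,0]],
    [-0.162,[0,0,-60],[0,0,0]],
    [-0.162,[0,0,-80],[0,0,0]],
    [-0.162,[0,0,-95],[0,0,0]],
    [-0.162,[0,0,-104],[0,0,0]],
    [-0.162,[0,0,-104],[0,0,0]],
    [-0.162,[0,0,-104],[0,0,0]],
    [-0.162,[0,0,-104],[0,0,0]],
  ],
)

```text
time: 16.95
tool_pos: [0.5488, -0.2319, 0.1192]
eef_rot: [-180.0, 0.1, -3.9]
ft_force: [-0.2, 0.2, -0.5]
opening: 0.418
```

```bash
python3 - <<'E'
from h import *
im=wsnap('w8');s=bot.get_state();print(s['tool_pos'],s['opening']*88,s['ft_force'],s['wrist_torque'],s['joint_positions'].round(1))
save(cv2.resize(im[:200,173:373],None,fx=3,fy=3,interpolation=2),'w8c')
for yaw in(0,15,30):
    u=np.array([np.cos(np.radians(yaw)),np.sin(np.radians(yaw))]);print(yaw);go([*(np.array([.5423,.2170])-.075*u),.085],yaw)
E
python3 gap.py w8
```

```text
[ 0.54881413 -0.231904    0.11929903] 37.033297695372596 [-0.44696141 -0.06166902  0.13838404] [ 0.04448967  0.16257563 -0.01084479] [-34.2  33.1  81.6  -0.   65.3  59.8]
0
shift [-112.  -442.3   34.6] turn [-0.03  0.05 -3.92]
15
shift [-108.1 -423.1   34.6] turn [ -0.03   0.04 -18.92]
30
shift [ -99.4 -405.5   34.6] turn [ -0.04   0.04 -33.92]
109 0 []
110 [249.2 251.6 295.6 297.4] [76.7 17.3  1.  -0.2 76.7 17.1  1.  -0.2 76.7 16.8  1.  -0.2]
111 [248.6 257.  290.4 298. ] [76.2 13.2  3.3 -0.2 76.3 13.   3.3 -0.2 76.3 12.8  3.2 -0.2]
112 [248.6 258.2 288.4 298. ] [75.8 12.   3.8 -0.2 75.9 11.8  3.7 -0.2 75.9 11.6  3.7 -0.2]
113 [248.4 258.  288.6 298.4] [75.4 12.   3.8 -0.2 75.5 11.9  3.7 -0.2 75.5 11.7  3.7 -0.2]
114 [248.  257.8 288.8 298.6] [75.  12.2  3.9 -0.2 75.1 12.   3.9 -0.2 75.1 11.8  3.8 -0.2]
115 [247.8 257.7 288.8 298.8] [74.6 12.3  3.9 -0.2 74.7 12.1  3.8 -0.2 74.7 11.9  3.8 -0.2]
116 [247.6 257.7 289.2 299. ] [74.2 12.5  4.  -0.2 74.3 12.3  3.9 -0.2 74.4 12.1  3.8 -0.2]
117 [247.6 257.2 289.4 299.2] [73.8 12.8  3.8 -0.2 73.9 12.6  3.8 -0.2 74.  12.4  3.7 -0.2]
118 [257.  260.4 286.8 289.4] [73.4 10.4  1.3 -0.2 73.5 10.3  1.3 -0.2 73.6 10.1  1.3 -0.2]
119 [256.8 260.4 286.8 289.7] [73.  10.4  1.5 -0.2 73.1 10.2  1.4 -0.2 73.2 10.1  1.4 -0.2]
```

View pics/w8c.png

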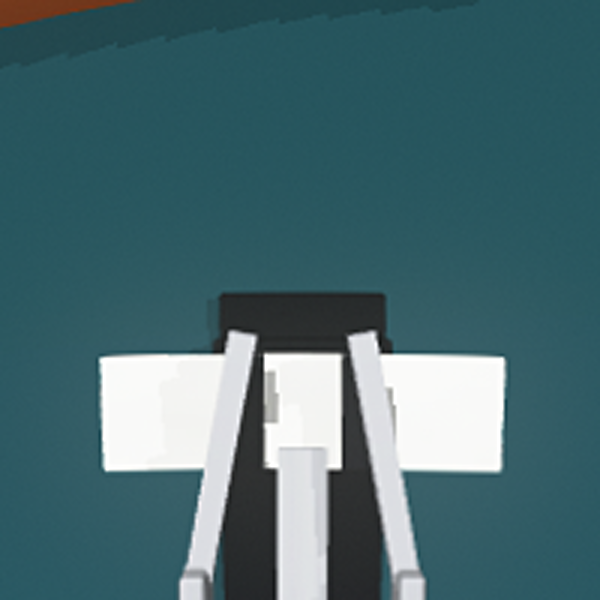

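Gap now about 11.9 mm (tips over the marks), gauge bar at the same pixels as on the rest, so still level and no slip. Carrying the tweezers over the board.

play_rows(
  moves=[
    [-0.162,[-2,-8,0],[0,0,-0.3]],
    [-0.162,[-7,-28,0],[0,0,-1.2]],
    [-0.162,[-15,-58,0],[0,0,-2.6]],
    [-0.162,[-25,-96,0],[0,0,-4.3]],
    [-0.162,[-35,-138,0],[0,0,-6.2]],
    [-0.162,[-46,-180,0],[0,0,-8]],
    [-0.162,[-57,-222,0],[0,0,-10]],
    [-0.162,[-68,-264,0],[0,0,-11.8]],
    [-0.162,[-78,-306,0],[0,0,-13.7]],
    [-0.162,[-88,-344,5],[0,0,-15.4]],
    [-0.162,[-96,-376,14],[0,0,-16.8]],
    [-0.162,[-102,-400,26],[0,0,-17.9]],
    [-0.162,[-106,-415,38],[0,0,-18.6]],
    [-0.162,[-108,-422,48],[0,0,-18.9]],
    [-0.162,[-108,-423,53],[0,0,-18.9]],
    [-0.162,[-108,-423,54.6],[0,0,-18.9]],
    [-0.162,[-108,-423,54.6],[0,0,-18.9]],
    [-0.162,[-108,-423,54.6],[0,0,-18.9]],
    [-0.162,[-108,-423,54.6],[0,0,-18.9]],
  ],
)

```text
time: 19.38
tool_pos: [0.4703, 0.1973, 0.0654]
eef_rot: [180.0, -0.0, 15.0]
ft_force: [-0.9, -0.4, -0.5]
opening: 0.421
```

```bash
python3 - <<'E'
from h import *
im=wsnap('w9');s=bot.get_state();print(s['time'],s['tool_pos'],s['eef_rot'],s['opening']*88,s['ft_force'])
sc=bot.capture('scene')
a=cv2.resize(im[:200,173:373],None,fx=2,fy=2,interpolation=2);b=cv2.resize(sc[150:350,270:470],None,fx=2,fy=2,interpolation=2)
save(np.hstack([a,b]),'w9c')
r,p=pose(s);print('tip_mid',p+r.apply([.075,0,-.016]))
E
python3 gap.py w9 | sed -n 4,8p
```

```text
19.425 [0.47028296 0.19731892 0.06536609] [ 1.79996738e+02 -1.55049770e-02  1.49683543e+01] 37.37206524730105 [ 0.43555238 -0.5993505  -0.38580602]
tip_mid [0.54273369 0.2166901  0.08138639]
112 6 [246.4 248.8 257.6 259.7 283.2 288.8]
113 6 [246.2 248.8 257.7 259.4 282.8 289. ]
114 6 [245.6 248.4 257.4 258.8 282.2 289.4]
115 6 [245.2 248.4 257.2 258.4 282.  289.6]
116 6 [244.8 247.8 257.2 258.4 281.4 289.8]
```

View pics/w9c.png

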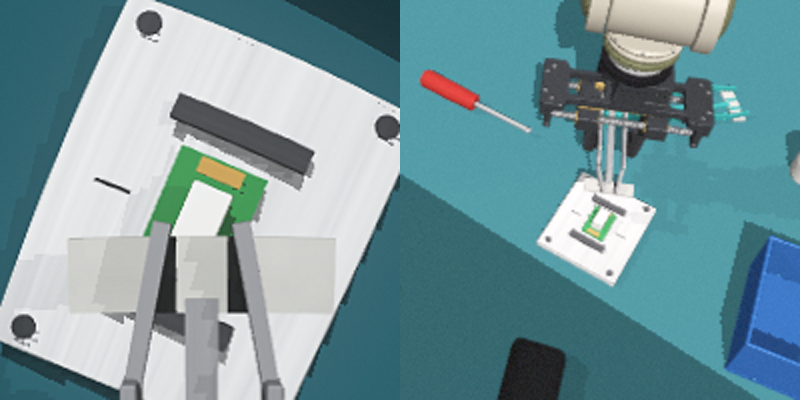

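The composite shows the tips over their marks with the board and its connector below, and nothing touching. I'll hold briefly and re-measure to confirm it's steady.

play_rows(
  moves=[
    [-0.162,[0,0,0],[0,0,0]],
    [-0.162,[0,0,0],[0,0,0]],
    [-0.162,[0,0,0],[0,0,0]],
    [-0.162,[0,0,0],[0,0,0]],
    [-0.162,[0,0,0],[0,0,0]],
    [-0.162,[0,0,0],[0,0,0]],
    [-0.162,[0,0,0],[0,0,0]],
    [-0.162,[0,0,0],[0,0,0]],
  ],
)

```text
time: 20.48
tool_pos: [0.4702, 0.1974, 0.0652]
eef_rot: [180.0, 0.0, 15.0]
ft_force: [-0.8, -0.2, -0.9]
opening: 0.419
```

Run:
```python
from h import *
for n in('w10','w11'):
    im=wsnap(n);s=bot.get_state();print(s['tool_pos'],s['opening']*88)
    p=np.load(n+'_p.npy');r=R.from_euler('xyz',p[:3],degrees=True);hsv=cv2.cvtColor(im,cv2.COLOR_RGB2HSV)
    # tips are unsaturated grey over the green/white ground: print the row at the tip ends
    for y in(113,115):
        g=cv2.GaussianBlur(im,(1,1),0)[y,240:306].min(1);print(y,g.tolist())
    w=(hsv[...,1]<70)&(hsv[...,2]>140)
    P=r.inv().apply(wplane(n,np.array([[257.5,113],[289,113]]),p[5]+.019)-p[3:])*1000;print(P.round(1))
```

```text
[0.47018814 0.19737629 0.06521449] 36.90249318075868
113 [218, 218, 214, 215, 223, 217, 148, 60, 83, 145, 162, 160, 160, 161, 160, 161, 163, 168, 92, 53, 235, 241, 238, 237, 237, 237, 237, 236, 237, 237, 237, 236, 236, 236, 236, 236, 236, 236, 236, 236, 237, 240, 224, 130, 44, 51, 52, 51, 53, 128, 160, 162, 161, 160, 161, 160, 160, 157, 180, 224, 220, 218, 218, 220, 221, 222]
115 [217, 212, 214, 220, 228, 180, 74, 59, 112, 155, 161, 161, 160, 160, 161, 162, 163, 139, 56, 177, 242, 239, 238, 237, 237, 237, 237, 237, 236, 236, 236, 236, 236, 236, 236, 236, 236, 236, 236, 236, 239, 229, 142, 44, 49, 51, 50, 50, 49, 100, 155, 162, 160, 160, 160, 160, 161, 160, 155, 211, 221, 219, 220, 221, 222, 223]
[[ 75.5  -6.2 -19. ]
 [ 75.5   6.  -19. ]]
[0.47018302 0.19738927 0.06522457] 37.25921065257287
113 [217, 217, 215, 215, 222, 217, 148, 60, 84, 144, 163, 161, 161, 162, 162, 162, 163, 168, 91, 52, 235, 241, 238, 237, 237, 237, 237, 237, 237, 237, 237, 236, 236, 236, 236, 236, 236, 236, 236, 236, 236, 240, 224, 130, 44, 50, 50, 50, 53, 128, 161, 162, 161, 161, 160, 160, 160, 158, 180, 225, 220, 218, 219, 220, 221, 222]
115 [217, 214, 214, 221, 228, 179, 74, 59, 114, 155, 162, 160, 160, 160, 160, 161, 163, 139, 58, 177, 242, 239, 237, 237, 237, 237, 236, 237, 236, 236, 236, 236, 237, 236, 236, 236, 236, 236, 236, 236, 240, 229, 141, 43, 48, 51, 51, 50, 50, 101, 154, 163, 160, 160, 161, 159, 160, 158, 155, 211, 221, 218, 219, 221, 222, 223]
[[ 75.5  -6.2 -19. ]
 [ 75.5   6.  -19. ]]
```

The two views are practically identical, with a gap of about 12.0–12.2 mm. It's holding steady, so I'm handing in.

```bash
python3 -c "
from bench import bot
print(bot.sign_off())"
```

```text
the job is handed in; nothing more can be done
None
```

I set the single-connector board on the stage, let go of it, then picked up the steel tweezers. I handed in at about 20.6 s with the arm still holding them, squeezed, above the board.

**Board:** in the check after release it measured about 1.4 mm and 0.5° from the stage's centre and axes. It was clear of both stops.

**Tweezers:**
- **Gap:** the wrist camera gave about 12.0–12.2 mm, with each tip over its mark. The first squeeze read 13.1 mm, so I tightened it by 0.6 mm at the pads.
- **Level and steady:** I judged them level by the tool's 0.0° tilt and by the gauge bar staying at the same pixels after lifting. Two views about a second after arriving over the board were practically identical.
- **Position:** the tip midpoint worked out within about 1 mm of the board's centre, about 53 mm above its top, touching nothing.

**Small disagreements:**
- The opening readout jittered between 36.9 and 37.4 mm, against 37.5 mm stated for the marked gap, so I relied on the camera.
- The automatic edge finder failed on the last views because of the bright background, so I read the final gap from the pixel rows directly.
- I went two pictures past the budget (12 viewed).

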